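# Fit the transport lock of a slide scanner by feel

### The arm

A 7-joint arm with a two-finger parallel gripper is mounted at the origin on the work surface. World frame = base frame: x ahead of the robot, y to its left, z up, the work surface at z = 0. Lengths are in mm, angles in rad, forces in N, time in s.
With the tool pointing down it reaches from about 425 to 950 mm from the base axis. Payload 4.7 kg.
Tool frame: the origin (TCP) lies at the very end of the fingers, on their centre line; the grasp point (between the pads) lies 19 mm behind it (robot.tcp_to_grasp is the distance from the TCP to the grasp point, in mm); x points along the fingers, z is the direction in which the jaws open and shut, and the axes are right-handed (so a half turn about x gives the same grasp; the last joint's range is limited). The gripper opens to 87 mm and grips with 3 to 60 N. Pads are 19 mm wide; open, the fingers measure 117 mm over their backs; the gripper's body (75 mm by 190 mm) begins 51 mm behind the grasp point.
Start: joints at [-1.265, 0.469, -0.049, 1.532, 0.024, 1.141, -0.082], TCP at [221.752, 637.554, 222.573] pointing down, gripper open.
Joint ranges: [-2.59, 2.59], [-0.33, 1.99], [-1.39, 1.29], [0.1, 2.45], [-1.04, 4.18], [0.21, 1.99], [-2.66, 2.66]. Speed limits (rad/s): [2.57, 2.57, 3.14, 3.14, 3.14, 3.14, 3.14].

### API

Orientations are given as a rotation vector (axis times angle).
In Python, from bench import robot, capture, camera_params gives the robot as it stands. The module is installed in compiled form; this text tells all that it offers.
- The arm moves only by the tool play_rows, never from a script. Its argument "plan" is a list of rows, each a list of 3 entries, a list of its own where there are three numbers: the opening in per cent of the stroke, from 0 (shut) to 100 (fully open), then the shift along the tool's x, y, z in mm, then the turn about the tool's x in degrees. In form: [[jaw, [x, y, z], yaw], ...]. A call has exactly 8 rows; each row shifts and turns the pose as measured when the row begins, along the tool's axes as they then stand; what a row does not reach is not made up. A row lasts 1/10 s, in which the tool goes at most 50 mm and 8.59 degrees, less where a joint would pass 70% of its speed; a pose out of reach is approached as far as the arm can. A call with a gripper value outside its range is refused whole. The fingers move at their own pace and stop on an object; "squeeze" is the grip in N (left out, the last holds). Time passes only in rows, so rows that do not move let the fingers close, or fill a call up. It gives the time, the measured TCP pose, the force and the opening at its end, in the units of the state.
- robot.get_obs(): the state, without advancing time (a new reading comes with each control period).
- capture(name): name is "scene" or "top" or "wrist"; returns the picture (480x640x3 uint8, red, green, blue); there is no depth.
- camera_params(name): a dict with "intrinsics" (3x3 intrinsics, pixels), "R" (3x3) and "t" (3): a world point X has camera coordinates R X + t; the wrist camera has in their place "T_tool_cam" (4x4, takes a point from camera to tool coordinates, whose origin is the TCP and whose axes are the tool frame's). Camera axes: x right, y down, z forward; pixel columns grow to the right and rows downward; lengths in mm; the calibration is good to about 2 mm. A picture is of the moment at which its call begins: read the wrist's pose just before it. camera_params takes no time and is no camera call.
- robot.finish_job(): hands the job in, once; it reports no verdict.
The state is a dict: "clock": time; "q": joint angles; "joint_velocities": joint speeds; "effort": joint torques, N m; "position": TCP position; "tool_rot": TCP orientation; "force": force on the tool from outside, world axes, zero at the start; "moment": the same for the moment, N m; "gripper_width": opening from 0.0 (shut) to 1.0 (fully open).
Only numpy, scipy, OpenCV 4.12 (cv2) and the standard library are available. Lean on these libraries where they do the work, as an engineer would, in place of code of your own. Each camera call takes 0.05 s, during which the arm holds its last target. There are 200 camera calls.

### The job

The slide scanner is going to be shipped, so its stage must be locked: lift the white hood by its bar until it rests back on its stop, and leave it open; then take the transport-lock key out of the accessory stand and put its blade down into the wide mouth of the slot in the scanner's deck until it stands on the stage rail inside. Gently draw it along the slot, blade riding on the rail, until you feel it drop into the rail's hidden notch; stop there and let go, with the key upright and its flange flat on the deck, and leave the slide box, oil bottle and objective canister where they are.

Things in the scene. Friction and masses are not known exactly. Their poses are not given: they have to be found in the camera images.
- scanner: Desktop slide scanner, fixed: white, housing 330 (x) x 270 (y) x 70 mm high; optics head on its +y side (y 50 to 135 mm, top at z 130). Origin: centre of the underside, z up. Black deck under the hood, top at z 70 mm, 6 mm thick, with a keyhole-shaped slot, edged in bright metal, along x at y -70 mm. A black nose with an objective overhangs the deck at y above -4 mm, z 77 to 122 mm.
- slot_mouth (a point): Centre of the slot's wide mouth at deck-top level (scanner x -67.5, y -70, z 70 mm), the slot's end nearer the robot. The mouth is 35 mm long (x -85 to -50 mm) and 28 mm wide; a 45 degree taper leads to the slot, 16 mm wide, up to x +85 mm. Under the whole slot lies the flat top of the black stage rail, 20 mm below the deck top.
- slot_end (a point): Far end of the narrow slot, centre line, deck-top level (scanner x +85, y -70, z 70 mm). The rail below has one square-edged cross notch, 11 mm long in x and 10 mm deep. The stage may be parked anywhere: the notch's centre is somewhere from x 0 to x +65 mm and is not reported. The rail stays put when pushed gently.
- hood (a joint): Hood angle, rad: 0 shut (start), 2.0 (115 degrees) on its stop. White cover 330 x 160 x 58 mm, 4 mm walls, 0.3 to 0.6 kg, no latch. Let go before about 1.7 it falls shut, beyond about 1.8 it falls back on the stop. Open, it leans over the optics head; its side walls reach 55 mm from the hinge towards the slot (the slot is 120 mm away), from 150 mm above the bench up.
- hood_bar (a point): Middle of the hood's lifting bar: round steel, 12 mm thick, 110 mm long, parallel to the hinge, its centre 40 mm in front of the hood's -y wall. Shut: scanner x 0, y -150, z 110 mm, 40 mm above the housing's lip. Pinch it from above, fingers closing along the scanner's y; it turns between the fingers as the hood swings up and over to +y.
- hood_hinge (a point): Middle of the hood's hinge line (scanner x 0, y 50, z 130 mm), which runs along the scanner's x. At hood angle q the bar's centre is at scanner y = 50 - 200 cos q - 20 sin q, z = 130 + 200 sin q - 20 cos q (mm).
- stand: Grey accessory stand, fixed: block 75 (its x) x 130 (its y) x 42 mm, origin at the centre of its underside. A pocket 10 x 16 mm, 34 mm deep, in the middle of its top holds the key upright; low dust caps (10 mm) sit near its ends.
- lock_key: Transport-lock key, 77.5 mm tall, 0.1 to 0.2 kg, upright in the stand at the start. Origin: centre of the blade's lower end, z up. Steel blade 6 (x) x 12 (y) x 27.5 mm; steel flange 34 x 40 x 5 mm above it; aluminium grip 16 (x) x 40 (y) x 45 mm on top. Its x must lie along the scanner's x in the slot, either way round. On the rail the flange is 7.5 mm above the deck.
- key_tip (a point): Centre of the lower end of the key's blade (the key's origin).
- key_grip (a point): Point in the key's grip, 60 mm above the blade's lower end: pinch here from above, fingers closing along the key's x (16 mm).
- slide_box: Bystander: slide box, black with grey lid, 92 x 142 x 35 mm, lying flat; origin at the centre of its underside.
- oil_bottle: Bystander: amber immersion-oil bottle, 40 mm across, 85 mm tall; origin at the centre of its underside.
- objective_can: Bystander: clear objective canister with black cap, 45 mm across, 62 mm tall; origin at the centre of its underside.

How it is judged (in metres and radians):
On the way, in this order (a step that is already met when the one before it is completed fails the run):
1. the hood rests open on its stop (value of joint hood above 1.93 rad), for 0.2 s.
2. the key's blade is down in the wide mouth of the slot, on the stage rail (z of key_tip in the frame of scanner below 0.0535 m and x of key_tip in the frame of scanner between -0.085 and -0.03 m and y of key_tip in the frame of scanner between -0.086 and -0.054 m), for 0.1 s.
At the end, for the whole second after the job is handed in: Hood open on its stop (above 1.93 rad); key in the rail's notch: blade tip below scanner z 44.5 mm (flange within 2 mm of the deck), scanner x -20 to 85 mm, within 10 mm of the slot's centre line, upright within 0.06 rad, under 10 mm/s (value of joint hood above 1.93 rad and z of key_tip in the frame of scanner below 0.0445 m and x of key_tip in the frame of scanner between -0.02 and 0.085 m and y of key_tip in the frame of scanner between -0.08 and -0.06 m and angle between lock_key's own z axis and vertical below 0.06 rad and linear speed of lock_key below 0.01 m/s); the robot touches nothing.
It fails at once if the slide box is pushed more than 30 mm (distance of slide_box from where it was at the start of the episode above 0.03 m).
It fails at once if the oil bottle is pushed more than 30 mm or tipped (distance of oil_bottle from where it was at the start of the episode above 0.03 m or angle between oil_bottle's own z axis and vertical above 0.5 rad).
It fails at once if the objective can is pushed more than 30 mm or tipped (distance of objective_can from where it was at the start of the episode above 0.03 m or angle between objective_can's own z axis and vertical above 0.5 rad).
It fails at once if the key is forced against the scanner with more than 60 N (contact force between lock_key and scanner above 60 N).
It also fails if it takes over 72 s, if anything falls off the work surface, if the arm or the gripper's body presses on something with over 40 N, if the wrist force passes 120 N, or if a joint passes its speed limit or range.

## Working session

There is one attempt and no reset: what is moved stays moved. The work goes in short steps, Python scripts to look and compute and a tool call to move; the robot and the scene stay as the last step left them, time stands still between calls to the robot, and variables do not carry over. Pictures are saved under pics/ and viewed, about 8 in all and at most 12, crops included, and the job is handed in when it is done.

Besides the shell and the picture viewer there is one more tool, called by a JSON object that holds its "api" and its "payload". play_rows: Moves the arm, as the interface text tells. Its arguments: {"type":"object","properties":{"plan":{"type":"array","items":{"type":"array"}},"squeeze":{"type":"number"}},"required":["plan"]}

```bash
mkdir -p pics
python3 - <<'E'
from bench import robot,capture,camera_params
import cv2,numpy as np
o=robot.get_obs();print({k:np.round(v,3).tolist() for k,v in o.items()})
a=capture("scene");b=capture("top")
cv2.imwrite("pics/scene.png",a[...,::-1]);cv2.imwrite("pics/top.png",b[...,::-1])
for n in("scene","top","wrist"):print(n,{k:np.round(v,4).tolist() for k,v in camera_params(n).items()})
E
```

```text
{'clock': 0.0, 'q': [-1.265, 0.469, -0.049, 1.534, 0.024, 1.141, -0.082], 'joint_velocities': [0.001, -0.001, 0.001, 0.001, 0.001, 0.001, -0.0], 'effort': [-0.0, -50.797, -0.081, -23.616, -0.061, 0.038, 0.0], 'position': [221.591, 636.953, 221.496], 'tool_rot': [-0.96, 1.351, 0.958], 'force': [0.68, -0.53, 0.264], 'moment': [0.01, -0.048, -0.045], 'gripper_width': 1.002}
scene {'intrinsics': [[458.9093, 0.0, 316.5605], [0.0, 458.9093, 243.6726], [0.0, 0.0, 1.0]], 'R': [[0.3919, 0.92, -0.0053], [0.7964, -0.3421, -0.4988], [-0.4607, 0.1913, -0.8667]], 't': [-285.733, -405.1549, 1325.6289]}
top {'intrinsics': [[584.7486, 0.0, 326.6019], [0.0, 584.7486, 244.7348], [0.0, 0.0, 1.0]], 'R': [[-0.0327, -0.9995, 0.0012], [-0.9749, 0.0316, -0.2203], [0.2202, -0.0083, -0.9754]], 't': [78.9061, 630.2161, 1205.1592]}
wrist {'intrinsics': [[428.4111, 0.0, 319.5792], [0.0, 428.4111, 243.0788], [0.0, 0.0, 1.0]], 'T_tool_cam': [[0.0007, -0.2608, 0.9654, -161.6437], [0.0005, -0.9654, -0.2608, 70.4999], [1.0, 0.0007, -0.0005, -0.3961], [0.0, 0.0, 0.0, 1.0]]}
```

View pics/top.png

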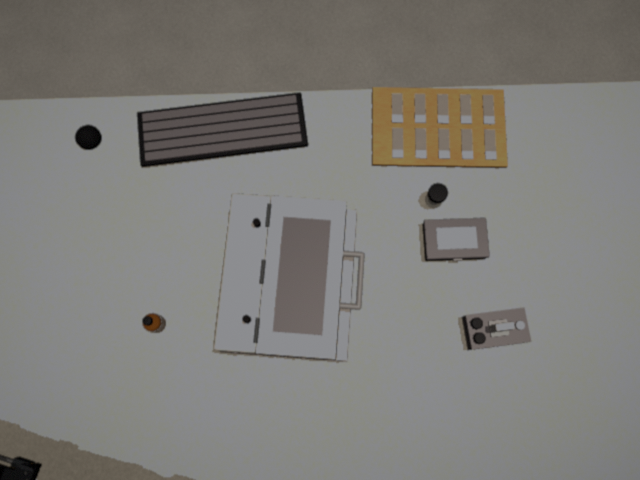

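View pics/scene.png

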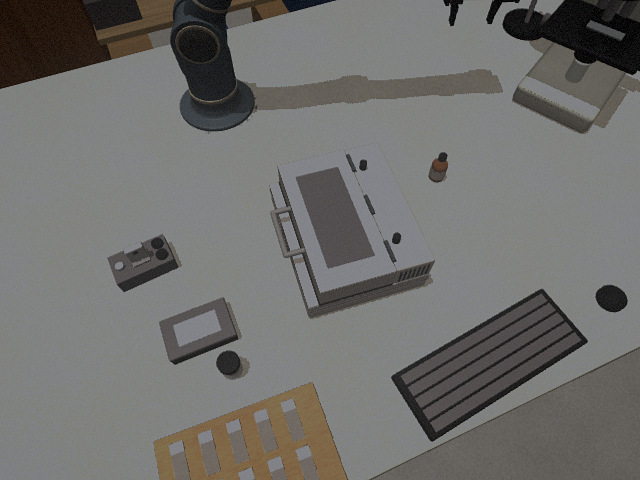

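The top view shows the scanner centred near (285,277), with its bar at about (355,280), and the stand near (497,328) with the key on it. The can is at (437,194), the slide box at (456,238) and the bottle at (152,322). The scene view agrees. Next I'll enlarge the top view to pick corners.

```bash
cat > h.py <<'E'
import numpy as np,cv2
from bench import robot,capture,camera_params
from scipy.spatial.transform import Rotation as Ro
def ray(name,uv,z,obs=None):
    c=camera_params(name);d=np.linalg.inv(c["intrinsics"])@np.array([uv[0],uv[1],1.])
    if name=="wrist":
        T=np.array(c["T_tool_cam"]);R=Ro.from_rotvec(obs["tool_rot"]).as_matrix()
        C=R@T[:3,3]+obs["position"];D=R@T[:3,:3]@d
    else:
        R=np.array(c["R"]);C=-R.T@c["t"];D=R.T@d
    return C+D*(z-C[2])/D[2]
def proj(name,X,obs=None):
    c=camera_params(name);X=np.array(X,float)
    if name=="wrist":
        T=np.array(c["T_tool_cam"]);R=Ro.from_rotvec(obs["tool_rot"]).as_matrix()
        p=T[:3,:3].T@(R.T@(X-obs["position"])-T[:3,3])
    else: p=np.array(c["R"])@X+c["t"]
    p=np.array(c["intrinsics"])@p;return p[:2]/p[2]
E
python3 - <<'E'
from h import *
b=cv2.imread("pics/top.png")
s=cv2.resize(b[185:370,205:375],None,fx=3,fy=3,interpolation=cv2.INTER_CUBIC)
k=cv2.resize(b[290:365,450:545],None,fx=3,fy=3,interpolation=cv2.INTER_CUBIC)
im=np.zeros((555,800,3),np.uint8);im[:555,:510]=s;im[:225,515:800]=k
cv2.imwrite("pics/crop.png",im)
# rough
for n,uv,z in[("hdA",(231,194),130),("hdB",(214,352),130),("bar1",(361,253),110),("bar2",(357,308),110),
 ("st1",(463,316),42),("st2",(524,309),42),("st3",(531,341),42),("st4",(470,349),42)]:print(n,ray("top",uv,z).round(1))
R=Ro.from_rotvec(robot.get_obs()["tool_rot"]).as_matrix();print(R.round(3))
E
```

```text
hdA [735.6 257.6 130. ]
hdB [407.2 290.4 130. ]
bar1 [603.3 -13.1 110. ]
bar2 [4.878e+02 4.000e-01 1.100e+02]
st1 [ 470.7 -232.7   42. ]
st2 [ 481.5 -366.8   42. ]
st3 [ 412.3 -374.5   42. ]
st4 [ 399.7 -241.8   42. ]
[[-0.001 -0.944  0.329]
 [-0.002  0.329  0.944]
 [-1.    -0.    -0.002]]
```

View pics/crop.png

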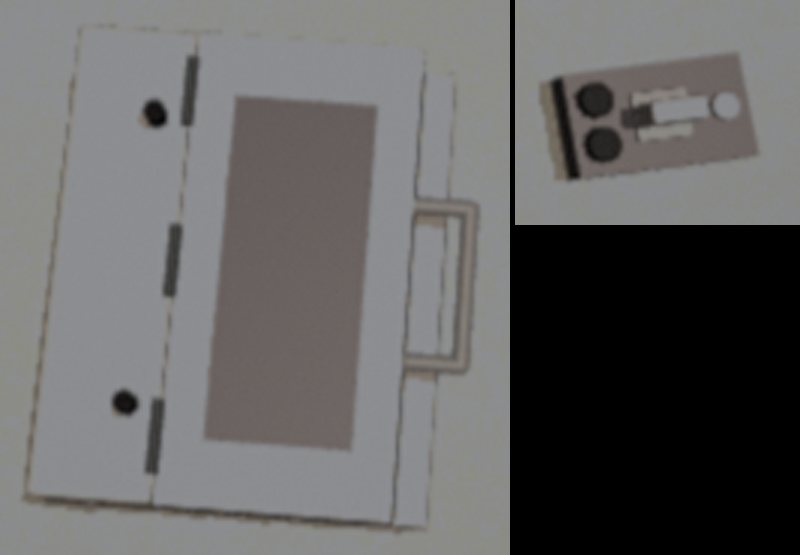

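The crop gives head corners at (231,193) and (213,351), the bar line from (361,254) to (359,307), and the key's flange centred near (499,328).

Run:
```python
from h import *
C=lambda u,v:(205+u/3,185+v/3)
K=lambda u,v:(450+(u-515)/3,290+v/3)
pts=[(C(78,25),(165,135),130),(C(25,498),(-165,135),130),(C(195,33),(165,50),130),(C(153,505),(-165,50),130),
(C(424,50),(165,-110),130),(C(393,523),(-165,-110),130),(C(468,207),(55,-150),110),(C(461,365),(-55,-150),110)]
W=np.array([ray("top",p,z)[:2] for p,_,z in pts]);S=np.array([s for _,s,_ in pts],float)
def fit(S,W):
    s0,w0=S.mean(0),W.mean(0);a=(S-s0)@np.array([1,1j]);b=(W-w0)@np.array([1,1j])
    th=np.angle((a.conj()*b).sum());R=np.array([[np.cos(th),-np.sin(th)],[np.sin(th),np.cos(th)]])
    return th,R,w0-R@s0
th,R,t=fit(S,W);print("scanner",np.degrees(th),t,"\nres",(W-(S@R.T+t)).round(1).tolist())
for n,s in[("bar",(0,-150)),("mouth",(-67.5,-70)),("end",(85,-70)),("baropen q1.95",(0,50-200*np.cos(1.95)-20*np.sin(1.95)))]:print(n,(R@s+t).round(1))
st=np.array([ray("top",K(*p),42)[:2] for p in[(562,77),(738,53),(759,155),(578,180)]])
print(st.round(1),st.mean(0).round(1)); d=st[1]+st[2]-st[0]-st[3];print("stand long dir deg",np.degrees(np.arctan2(d[1],d[0])))
print("flange",ray("top",K(662,114),47).round(1),"grip top",ray("top",K(682,109),92).round(1))
```

```text
scanner -5.736250946644553 [559.85736064 140.77363957] 
res [[-0.4, -1.0], [-0.0, 0.1], [-0.5, 1.1], [1.1, -0.3], [-2.2, -0.7], [0.2, -0.0], [1.6, 1.0], [0.3, -0.1]]
bar [544.9  -8.5]
mouth [485.7  77.9]
end [637.4  62.6]
baropen q1.95 [570.4 245.7]
[[ 471.2 -238.6]
 [ 484.4 -367.8]
 [ 410.9 -375.1]
 [ 397.5 -243.8]] [ 441.  -306.3]
stand long dir deg -84.17724322026775
flange [ 441.9 -306.9   47. ] grip top [ 441.7 -307.7   92. ]
```

{"api": "play_rows", "payload": {"plan": [[35,[0,-33,-32],-1.7],[35,[0,-33,-32],-1.7],[35,[0,-33,-32],-1.7],[35,[0,-33,-32],-1.7],[35,[0,-33,-32],-1.7],[35,[0,-33,-32],-1.7],[35,[0,-33,-32],-1.7],[35,[0,-33,-32],-1.7]], "squeeze": 20}}

```text
clock: 0.9
position: [420.3, 323.7, 216.5]
tool_rot: [-1.156, 1.251, 1.16]
force: [1.0, 0.9, 0.3]
gripper_width: 0.387
```

```bash
cat > to.py <<'E'
from h import *
import sys
# python3 to.py x y z az(tool z azimuth deg)
o=robot.get_obs();p=o["position"];R=Ro.from_rotvec(o["tool_rot"]).as_matrix()
az=np.degrees(np.arctan2(R[1,2],R[0,2]))
print("t",round(float(o["clock"]),2),"pos",p.round(1),"az",az.round(2),"down",R[:,0].round(3),"F",np.round(o["force"],1),"g",round(float(o["gripper_width"]),3),"q7",round(float(o["q"][6]),2))
if len(sys.argv)>1:
    a=list(map(float,sys.argv[1:]));print("tool shift",(R.T@(np.array(a[:3])-p)).round(1),"yaw",-((a[3]-az+180)%360-180) if len(a)>3 else"")
E
python3 to.py 545 -8.5 160 84.3
```

```text
t 0.9 pos [420.3 323.7 216.5] az 85.93 down [-0.007 -0.004 -1.   ] F [1.  0.9 0.3] g 0.387 q7 0.77
tool shift [  56.9 -148.4 -322.3] yaw 1.6283154066574639
```

{"api": "play_rows", "payload": {"plan": [[35,[0,-21,-45],0.5],[35,[0,-21,-45],0.5],[35,[0,-21,-45],0.5],[35,[0,-21,-45],0],[35,[0,-21,-45],0],[35,[0,-21,-45],0],[35,[0,-20,-45],0],[35,[0,0,0],0]]}}

```text
clock: 1.7
position: [537.8, -14.4, 215.8]
tool_rot: [-1.131, 1.269, 1.129]
force: [-0.5, -0.6, -0.4]
gripper_width: 0.351
```

```bash
python3 to.py 545 -8.5 160 84.3
python3 - <<'E'
from h import *
o=robot.get_obs();a=capture("wrist");cv2.imwrite("pics/w1.png",a[...,::-1])
for s in(-55,0,55):
  c,n=np.cos(np.radians(-5.74)),np.sin(np.radians(-5.74))
  print(proj("wrist",[544.9+c*s,-8.5+n*s,110],o).round(0))
E
```

```text
t 1.7 pos [537.8 -14.4 215.8] az 83.76 down [-0.007 -0.008 -1.   ] F [-0.5 -0.6 -0.4] g 0.351 q7 1.47
tool shift [55.7 -6.8  7.1] yaw -0.5446164325245775
[332. 165.]
[332. 251.]
[332. 329.]
```

View pics/w1.png

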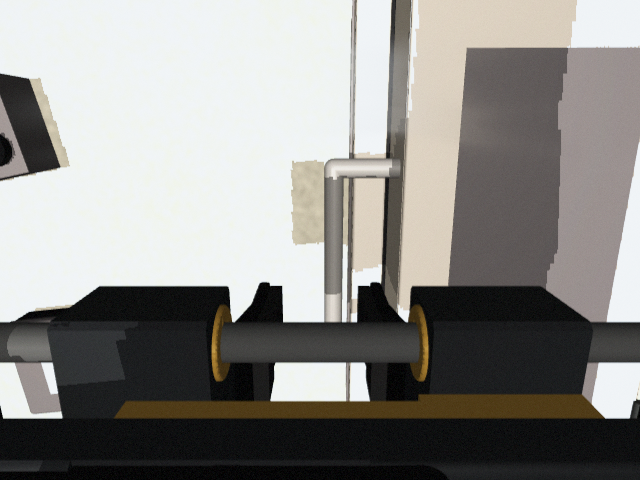

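The wrist view shows the bar's centre at column 333 against 332 predicted, with the bar's upper end at row 168, so the scanner pose is confirmed. Descending onto the bar and closing.

{"api": "play_rows", "payload": {"plan": [[35,[25,-7,7],-0.5],[35,[25,0,0],0],[35,[25,0,0],0],[35,[25,0,0],0],[35,[20,0,0],0],[35,[3,0,0],0],[0,[0,0,0],0],[0,[0,0,0],0]]}}

```text
clock: 2.55
position: [542.8, -2.1, 88.5]
tool_rot: [-1.148, 1.262, 1.146]
force: [0.3, -11.3, -2.3]
gripper_width: 0.242
```

{"api": "play_rows", "payload": {"plan": [[0,[0,0,0],0],[0,[0,0,0],0],[0,[0,0,0],0],[0,[0,0,0],0],[0,[0,0,0],0],[0,[0,0,0],0],[0,[0,0,0],0],[0,[0,0,0],0]]}}

```text
clock: 3.35
position: [542.4, -7.5, 90.9]
tool_rot: [-1.152, 1.268, 1.139]
force: [1.0, -4.2, -1.9]
gripper_width: 0.12
```

```bash
python3 to.py 545 -8.5 91 84.3
python3 - <<'E'
import numpy as np
prev=None
for q in np.arange(0,2.01,0.1):
    v=np.array([50-200*np.cos(q)-20*np.sin(q),130+200*np.sin(q)-20*np.cos(q)])
    if prev is not None: print(round(q,1),"tool[x,z]",-round(v[1]-prev[1],1),round(v[0]-prev[0],1), v.round())
    prev=v
E
```

```text
t 3.35 pos [542.4  -7.5  90.9] az 84.83 down [-0.007 -0.017 -1.   ] F [ 1.  -4.2 -1.9] g 0.12 q7 1.51
tool shift [-0.1 -2.6 -0.7] yaw 0.5312918328653495
0.1 tool[x,z] -20.1 -1.0 [-151.  130.]
0.2 tool[x,z] -20.1 1.0 [-150.  150.]
0.3 tool[x,z] -19.9 3.0 [-147.  170.]
0.4 tool[x,z] -19.5 5.0 [-142.  189.]
0.5 tool[x,z] -18.9 6.9 [-135.  208.]
0.6 tool[x,z] -18.1 8.7 [-126.  226.]
0.7 tool[x,z] -17.1 10.5 [-116.  244.]
0.8 tool[x,z] -16.0 12.2 [-104.  260.]
0.9 tool[x,z] -14.7 13.7 [-90. 274.]
1.0 tool[x,z] -13.3 15.1 [-75. 287.]
1.1 tool[x,z] -11.7 16.3 [-59. 299.]
1.2 tool[x,z] -10.0 17.4 [-41. 309.]
1.3 tool[x,z] -8.2 18.3 [-23. 317.]
1.4 tool[x,z] -6.3 19.1 [ -4. 324.]
1.5 tool[x,z] -4.4 19.6 [ 16. 328.]
1.6 tool[x,z] -2.4 19.9 [ 36. 330.]
1.7 tool[x,z] -0.4 20.1 [ 56. 331.]
1.8 tool[x,z] 1.6 20.0 [ 76. 329.]
1.9 tool[x,z] 3.6 19.8 [ 96. 326.]
2.0 tool[x,z] 5.5 19.3 [115. 320.]
```

The jaws hold the bar at a reading of 10 mm (12 mm nominal). Swinging the hood along the arc.

{"api": "play_rows", "payload": {"plan": [[0,[-12,0,0],0],[0,[-18,0,0],0],[0,[-20,0,2],0],[0,[-20,0,4],0],[0,[-19,0,5],0],[0,[-19,0,7],0],[0,[-18,0,9],0],[0,[-17,0,10],0]], "squeeze": 35}}

```text
clock: 4.15
position: [547.4, 37.3, 236.1]
tool_rot: [-1.151, 1.263, 1.142]
force: [4.6, 3.5, -7.0]
gripper_width: 0.117
```

```bash
cat > hq.py <<'E'
from h import *
o=robot.get_obs();R=Ro.from_rotvec(o["tool_rot"]).as_matrix();g=o["position"]-19*R[:,0]
c,s=np.cos(np.radians(-5.74)),np.sin(np.radians(-5.74));d=g[:2]-[559.86,140.77]
sx,sy=c*d[0]+s*d[1],-s*d[0]+c*d[1];u,w=50-sy,g[2]-130
q=np.arctan2(w,u)+np.arctan2(20,200)
print("scanner bar",round(sx,1),round(sy,1),g[2].round(1),"r",np.hypot(u,w).round(1),"(201) q",q.round(3),"F",np.round(o["force"],1))
for t in (q+.3,q+.6,1.9):
  X=np.array([R[:,2]@np.r_[np.array([[c,-s],[s,c]])@[0-sx*0,(50-200*np.cos(t)-20*np.sin(t))-sy],0]]);print(round(t,2),"tool x",-(130+200*np.sin(t)-20*np.cos(t)-g[2]).round(1),"z",X.round(1))
E
python3 hq.py; python3 to.py
```

```text
scanner bar -1.9 -104.0 255.1 r 198.4 (201) q 0.782 F [ 4.6  3.5 -7. ]
1.08 tool x -42.1 z [42.4]
1.38 tool x -67.6 z [96.8]
1.9 tool x -70.6 z [199.7]
t 4.15 pos [547.4  37.3 236.1] az 84.95 down [-0.006 -0.013 -1.   ] F [ 4.6  3.5 -7. ] g 0.117 q7 1.39
```

{"api": "play_rows", "payload": {"plan": [[0,[-17,0,12],0],[0,[-16,0,14],0],[0,[-14,0,15],0],[0,[-12,0,16],0],[0,[-10,0,18],0],[0,[-8,0,18],0],[0,[-6,0,19],0],[0,[-4,0,19],0]]}}

```text
clock: 4.95
position: [564.0, 194.8, 310.8]
tool_rot: [-1.156, 1.231, 1.154]
force: [8.8, -2.3, -18.8]
gripper_width: 0.124
```

```bash
python3 hq.py; python3 to.py
```

```text
scanner bar -1.5 54.1 329.8 r 199.9 (201) q 1.691 F [  8.8  -2.3 -18.8]
1.99 tool x 9.0 z [59.2]
2.29 tool x 36.3 z [112.7]
1.9 tool x 4.1 z [41.6]
t 4.95 pos [564.  194.8 310.8] az 85.95 down [ 0.009  0.006 -1.   ] F [  8.8  -2.3 -18.8] g 0.124 q7 1.14
```

{"api": "play_rows", "payload": {"plan": [[0,[1,0,20],0],[0,[3,0,19],0],[0,[4,0,13],0],[40,[0,0,0],0],[40,[0,0,0],0],[40,[0,0,0],0],[40,[-20,0,0],0],[40,[-40,0,0],0]]}}

```text
clock: 5.75
position: [563.3, 255.4, 357.2]
tool_rot: [-1.159, 1.236, 1.168]
force: [1.1, 0.7, -0.8]
gripper_width: 0.388
```

```bash
python3 to.py 442 -307.3 330 5.8
python3 - <<'E'
from h import *
a=capture("top");cv2.imwrite("pics/top2.png",a[150:400,180:560,::-1].repeat(2,0).repeat(2,1))
E
```

```text
t 5.75 pos [563.3 255.4 357.2] az 86.48 down [-0.002  0.005 -1.   ] F [ 1.1  0.7 -0.8] g 0.388 q7 1.06
tool shift [  24.8   86.5 -569.2] yaw 80.6837545040084
```

View pics/top2.png

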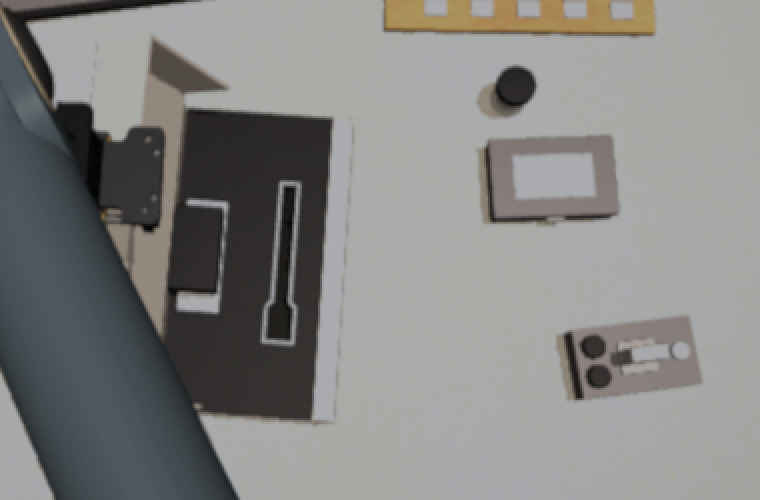

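The hood stands open on its stop and the slot is clear, its ends at about (290,183) and (278,343) in this crop. Moving to the stand.

{"api": "play_rows", "payload": {"plan": [[60,[0,7,-47],0],[60,[0,7,-47],0],[60,[0,7,-47],0],[60,[0,7,-47],0],[60,[0,7,-47],0],[60,[0,7,-47],0],[60,[0,7,-47],0],[60,[0,7,-47],0]]}}

```text
clock: 6.6
position: [486.6, -116.0, 366.0]
tool_rot: [-1.168, 1.187, 1.174]
force: [0.6, -0.4, 0.9]
gripper_width: 0.597
```

```bash
python3 to.py 442 -307.3 200 5.8
python3 - <<'E'
from h import *
c,s=np.cos(np.radians(-5.74)),np.sin(np.radians(-5.74))
for x in(87,-87):print(proj("top",[559.86+c*x+s*70,140.77+s*x-c*70,70]).round(1),"seen",[(325,241.5),(319,321.5)][x<0])
E
```

```text
t 6.6 pos [ 486.6 -116.   366. ] az 87.62 down [ 0.026  0.03  -0.999] F [ 0.6 -0.4  0.9] g 0.597 q7 1.74
tool shift [ 159.    40.7 -198.1] yaw 81.82452491922932
[324.6 241.7] seen (325, 241.5)
[319.  321.5] seen (319, 321.5)
```

{"api": "play_rows", "payload": {"plan": [[60,[0,8,-40],0],[60,[0,8,-40],0],[60,[0,8,-40],0],[60,[0,8,-40],0],[60,[0,8,-38],0],[60,[20,0,0],8.2],[60,[20,0,0],8.2],[60,[20,0,0],8.2]]}}

```text
clock: 7.4
position: [433.5, -326.0, 306.8]
tool_rot: [-0.831, 1.344, 0.831]
force: [0.3, -0.3, -0.4]
gripper_width: 0.606
```

{"api": "play_rows", "payload": {"plan": [[60,[10,0,0],8.2],[60,[10,0,0],8.2],[60,[10,0,0],8.2],[60,[10,0,0],8.2],[60,[10,0,0],8.2],[60,[10,0,0],8.2],[60,[10,0,0],8.2],[60,[0,0,0],0]]}}

```text
clock: 8.2
position: [437.3, -319.2, 236.7]
tool_rot: [0.004, 1.51, 0.056]
force: [-0.8, 0.8, 0.7]
gripper_width: 0.601
```

```bash
python3 to.py 442 -307.3 160 5.8;python3 - <<'E'
from h import *
o=robot.get_obs();a=capture("wrist");cv2.imwrite("pics/w2.png",a[...,::-1])
t=np.radians(5.8)
for y in(-20,20):
  for x in (-8,8): print(proj("wrist",[442+x*np.cos(t)-y*np.sin(t),-307.3+x*np.sin(t)+y*np.cos(t),92],o).round(0))
E
```

```text
t 8.2 pos [ 437.3 -319.2  236.7] az 1.83 down [ 0.059  0.04  -0.997] F [-0.8  0.8  0.7] g 0.601 q7 0.89
tool shift [77.2  8.8  0.4] yaw -3.972739969048945
[305. 246.]
[327. 244.]
[301. 192.]
[323. 190.]
```

View pics/w2.png

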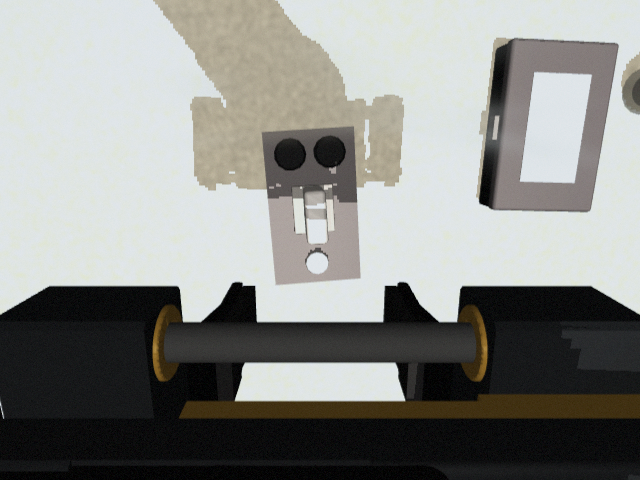

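The key's grip top is at columns 305–328, rows 188–243, about 1 mm from prediction. The tool has picked up a tilt of about 4°, so I'll check whether it's just lag.

{"api": "play_rows", "payload": {"plan": [[60,[0,0,0],0],[60,[0,0,0],-1],[60,[0,0,0],-1],[60,[0,0,0],-1],[60,[0,0,0],-1],[60,[0,0,0],0],[60,[0,0,0],0],[60,[0,0,0],0]]}}

```text
clock: 9.05
position: [438.6, -320.5, 240.6]
tool_rot: [-0.066, 1.5, 0.119]
force: [0.2, -0.3, 0.7]
gripper_width: 0.6
```

```bash
python3 to.py 442 -307.3 160 5.8; python3 -c "
from h import *
print(robot.get_obs()['q'])"
```

```text
t 9.05 pos [ 438.6 -320.5  240.6] az 6.75 down [ 0.066  0.038 -0.997] F [ 0.2 -0.3  0.7] g 0.6 q7 0.97
tool shift [81.1 10.3 -0.8] yaw 0.9489664513395155
[-0.02525887  0.26317689  0.75615493  1.8795246  -0.28952668  1.06079736
  0.97112347]
```

{"api": "play_rows", "payload": {"plan": [[60,[10,2,0],0],[60,[10,2,0],0],[60,[10,2,0],0],[60,[10,2,0],0],[60,[10,0,0],0],[60,[10,0,0],0],[60,[0,0,0],0],[60,[0,0,0],0]]}}

```text
clock: 9.85
position: [441.1, -308.2, 173.7]
tool_rot: [-0.065, 1.504, 0.121]
force: [-0.5, 0.5, -0.6]
gripper_width: 0.598
```

```bash
python3 to.py 442 -307.3 160 5.8
```

```text
t 9.85 pos [ 441.1 -308.2  173.7] az 6.78 down [ 0.063  0.04  -0.997] F [-0.5  0.5 -0.6] g 0.598 q7 1.02
tool shift [13.8  0.3  0.1] yaw 0.9838138551055238
```

{"api": "play_rows", "payload": {"plan": [[60,[0,-35,0],0],[60,[0,-35,0],0],[60,[0,-35,0],0],[60,[0,-35,0],0],[60,[0,0,0],0],[60,[0,0,0],0],[60,[0,0,0],0],[60,[0,0,0],0]]}}

```text
clock: 10.65
position: [461.1, -450.2, 170.6]
tool_rot: [-0.07, 1.5, 0.125]
force: [-0.0, -0.0, 0.3]
gripper_width: 0.602
```

```bash
python3 to.py 442 -307.3 160 5.8
```

```text
t 10.65 pos [ 461.1 -450.2  170.6] az 7.12 down [ 0.066  0.04  -0.997] F [-0.  -0.   0.3] g 0.602 q7 1.25
tool shift [ 15.  143.8  -2. ] yaw 1.3227411577838666
```

{"api": "play_rows", "payload": {"plan": [[60,[0,35,0],0],[60,[0,35,0],0],[60,[0,35,0],0],[60,[0,35,0],0],[60,[0,0,0],0],[60,[0,0,0],0],[60,[0,0,0],0],[60,[0,0,0],0]]}}

```text
clock: 11.45
position: [443.6, -301.0, 176.0]
tool_rot: [-0.074, 1.495, 0.134]
force: [0.2, -0.2, 0.6]
gripper_width: 0.598
```

```bash
python3 to.py 442 -307.3 160 5.8
```

```text
t 11.45 pos [ 443.6 -301.   176. ] az 7.6 down [ 0.07   0.043 -0.997] F [ 0.2 -0.2  0.6] g 0.598 q7 1.03
tool shift [15.5 -6.6 -3.6] yaw 1.7953703045177178
```

{"api": "play_rows", "payload": {"plan": [[60,[0,0,0],-8.5],[60,[0,0,0],-8.5],[60,[0,0,0],-8.5],[60,[0,0,0],-8.5],[60,[0,0,0],-8.5],[60,[0,0,0],-8.5],[60,[0,0,0],0],[60,[0,0,0],0]]}}

```text
clock: 12.25
position: [442.3, -311.4, 175.6]
tool_rot: [-0.795, 1.339, 0.791]
force: [0.3, -0.3, 0.1]
gripper_width: 0.602
```

```bash
python3 to.py 442 -307.3 160 5.8
```

```text
t 12.25 pos [ 442.3 -311.4  175.6] az 59.06 down [ 0.069  0.036 -0.997] F [ 0.3 -0.3  0.1] g 0.602 q7 1.85
tool shift [15.6  3.   2.3] yaw 53.26328243116234
```

{"api": "play_rows", "payload": {"plan": [[60,[0,0,0],4],[60,[0,0,0],4],[60,[0,0,0],4],[60,[0,0,0],4],[60,[0,0,0],4],[60,[0,0,0],4],[60,[0,0,0],4],[60,[0,0,0],4]]}}

```text
clock: 13.05
position: [441.6, -315.5, 175.2]
tool_rot: [-0.311, 1.472, 0.34]
force: [0.4, 0.0, -0.3]
gripper_width: 0.603
```

```bash
python3 to.py 442 -307.3 160 5.8
```

```text
t 13.05 pos [ 441.6 -315.5  175.2] az 24.02 down [ 0.068  0.033 -0.997] F [ 0.4  0.  -0.3] g 0.603 q7 1.31
tool shift [15.4  7.3  2.6] yaw 18.220096578834045
```

{"api": "play_rows", "payload": {"plan": [[60,[0,0,0],4.5],[60,[0,0,0],4.5],[60,[0,0,0],4.5],[60,[0,0,0],4.5],[60,[15,4,2],0],[60,[15,4,0],0],[60,[15,0,0],0],[60,[0,0,0],0]]}}

```text
clock: 13.85
position: [446.5, -306.8, 126.6]
tool_rot: [-0.037, 1.503, 0.081]
force: [-0.6, 0.2, -0.2]
gripper_width: 0.6
```

```bash
python3 to.py 443.3 -306.6 55.5 5.8
```

```text
t 13.85 pos [ 446.5 -306.8  126.6] az 4.3 down [ 0.066  0.03  -0.997] F [-0.6  0.2 -0.2] g 0.6 q7 1.05
tool shift [70.7 -1.3 -8. ] yaw -1.497136881868414
```

{"api": "play_rows", "payload": {"plan": [[60,[14,-1,-4],-1.5],[60,[14,0,-4],0],[60,[14,0,0],0],[60,[14,0,0],0],[60,[14,0,0],0],[60,[0,0,0],0],[0,[0,0,0],0],[0,[0,0,0],0]], "squeeze": 15}}

```text
clock: 14.65
position: [444.8, -306.7, 51.8]
tool_rot: [-0.061, 1.502, 0.101]
force: [0.1, 0.8, 0.1]
gripper_width: 0.493
```

```bash
python3 to.py 443.3 -306.6 55.5 5.8
```

```text
t 14.65 pos [ 444.8 -306.7   51.8] az 5.91 down [ 0.066  0.029 -0.997] F [0.1 0.8 0.1] g 0.493 q7 1.18
tool shift [-3.8  0.4 -1.3] yaw 0.10742592203848744
```

{"api": "play_rows", "payload": {"plan": [[0,[0,0,0],0],[0,[0,0,0],0],[0,[0,0,0],0],[0,[0,0,0],0],[0,[0,0,0],0],[0,[0,0,0],0],[0,[0,0,0],0],[0,[0,0,0],0]]}}

```text
clock: 15.45
position: [443.2, -307.7, 53.5]
tool_rot: [-0.06, 1.502, 0.1]
force: [-1.2, -0.6, 1.1]
gripper_width: 0.184
```

```bash
python3 to.py 443.3 -306.6 55.5 5.8
```

```text
t 15.45 pos [ 443.2 -307.7   53.5] az 5.87 down [ 0.066  0.029 -0.997] F [-1.2 -0.6  1.1] g 0.184 q7 1.18
tool shift [-1.9  1.1  0.4] yaw 0.06844148783858373
```

{"api": "play_rows", "payload": {"plan": [[0,[0,0,0],0],[0,[-8,0,0],0],[0,[-12,0,0],0],[0,[-15,0,0],0],[0,[-20,0,0],0],[0,[-25,0,0],0],[0,[-25,0,0],0],[0,[-10,0,0],0]], "squeeze": 30}}

```text
clock: 16.25
position: [436.7, -310.5, 176.2]
tool_rot: [-0.06, 1.499, 0.1]
force: [-0.5, -0.2, -1.4]
gripper_width: 0.178
```

```bash
python3 to.py 487 77.9 170 -5.74
python3 - <<'E'
from h import *
a=capture("scene");cv2.imwrite("pics/s2.png",cv2.resize(a[150:350,60:330,::-1],None,fx=2.8,fy=2.8))
E
```

```text
t 16.25 pos [ 436.7 -310.5  176.2] az 5.86 down [ 0.068  0.029 -0.997] F [-0.5 -0.2 -1.4] g 0.178 q7 1.02
tool shift [ 20.8 380.9  89. ] yaw 11.599643783053523
```

View pics/s2.png

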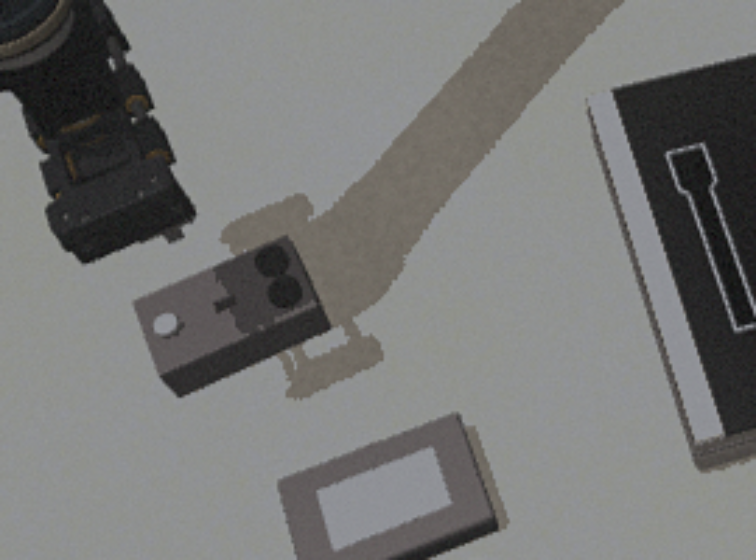

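The key is out: the pocket is empty, the jaws read 15.5 mm, and the extra load is about 1.4 N. Carrying it to the mouth.

{"api": "play_rows", "payload": {"plan": [[0,[0,38,9],1.4],[0,[0,38,9],1.4],[0,[0,38,9],1.4],[0,[0,38,9],1.4],[0,[0,38,9],1.4],[0,[0,38,9],1.4],[0,[0,38,9],1.4],[0,[0,0,0],1.4]]}}

```text
clock: 17.1
position: [492.7, -34.5, 186.9]
tool_rot: [0.106, 1.501, -0.058]
force: [-0.7, -0.7, -1.3]
gripper_width: 0.182
```

```bash
python3 to.py 487 77.9 150 -5.74
```

```text
t 17.1 pos [492.7 -34.5 186.9] az -6.12 down [ 0.069  0.027 -0.997] F [-0.7 -0.7 -1.3] g 0.182 q7 0.12
tool shift [ 39.5 109.8 -20.1] yaw -0.3763615683191688
```

{"api": "play_rows", "payload": {"plan": [[0,[0,22,-4],-0.4],[0,[0,22,-4],0],[0,[0,22,-4],0],[0,[0,22,-4],0],[0,[5,18,-2],0],[0,[15,0,0],0],[0,[10,0,0],0],[0,[0,0,0],0]]}}

```text
clock: 17.9
position: [483.4, 76.2, 154.8]
tool_rot: [0.1, 1.508, -0.055]
force: [-0.4, 0.3, -1.8]
gripper_width: 0.181
```

```bash
python3 to.py 487 77.9 110 -5.74;python3 - <<'E'
from h import *
o=robot.get_obs();a=capture("wrist");cv2.imwrite("pics/w3.png",a[...,::-1]);b=capture("top");
t=cv2.resize(b[220:350,260:400,::-1],None,fx=4,fy=4,interpolation=cv2.INTER_CUBIC);cv2.imwrite("pics/t3.png",t)
c,s=np.cos(np.radians(-5.74)),np.sin(np.radians(-5.74))
for x,y in((-85,-84),(-85,-56),(-50,-56),(-50,-84),(-44,-62),(-44,-78),(85,-62),(85,-78)):print((x,y),proj("wrist",[559.86+c*x-s*y,140.77+s*x+c*y,70],o).round(0))
E
```

```text
t 17.9 pos [483.4  76.2 154.8] az -5.76 down [ 0.063  0.025 -0.998] F [-0.4  0.3 -1.8] g 0.181 q7 -0.1
tool shift [45.   0.7  0.7] yaw -0.021831215499673817
(-85, -84) [285. 273.]
(-85, -56) [284. 228.]
(-50, -56) [343. 227.]
(-50, -84) [343. 272.]
(-44, -62) [353. 237.]
(-44, -78) [353. 263.]
(85, -62) [561. 234.]
(85, -78) [558. 259.]
```

View pics/w3.png

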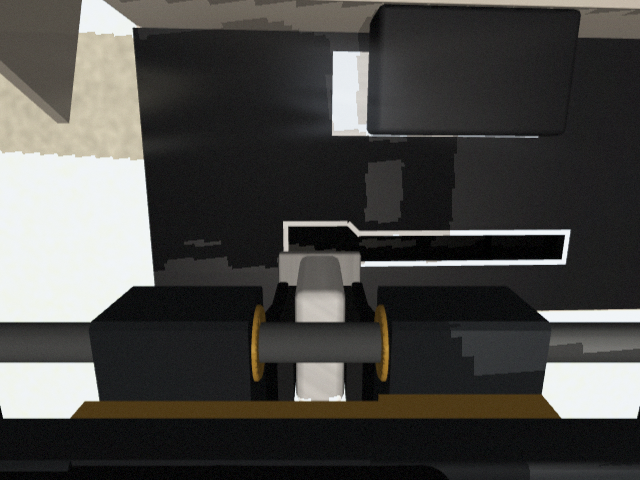

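The slot's outline in the wrist view matches the predicted rows within about 1 px, with the far end at column 565 against 561. The key's flange edge runs from (280,252) to (360,252), which I'll use to find the key's offset in the hand.

Run:
```python
from h import *
c=camera_params("wrist");T=np.array(c["T_tool_cam"]);K=np.array(c["intrinsics"])
for tx,dy,dz in((6.5,20,-17),(6.5,20,17),(1.5+5,22,17),(6.5,18,17)):
    p=K@(T[:3,:3].T@(np.array([tx,dy,dz])-T[:3,3]));print(tx,dy,dz,(p[:2]/p[2]).round(1))
o=robot.get_obs();R=Ro.from_rotvec(o["tool_rot"]).as_matrix();cs,s=np.cos(np.radians(-5.74)),np.sin(np.radians(-5.74))
for n,x in(("aligned tip",39),("upright tip",None)):
    t=o["position"]+x*R[:,0] if x else o["position"]-19*R[:,0]+[0,0,-58]
    d=t[:2]-[559.86,140.77];print(n,(cs*d[0]+s*d[1]).round(1),(-s*d[0]+cs*d[1]).round(1),t[2].round(1))
```

```text
6.5 20 -17 [277.2 254.8]
6.5 20 17 [360.2 254.8]
6.5 22 17 [360.3 250.1]
6.5 18 17 [360.1 259.4]
aligned tip -66.3 -70.9 117.1
upright tip -69.9 -72.7 117.0
```

{"api": "play_rows", "payload": {"plan": [[0,[10,0,0],0],[0,[10,0,0],0],[0,[10,0,0],0],[0,[10,0,0],0],[0,[10,0,0],0],[0,[5,0,0],0],[0,[2,0,0],0],[0,[0,0,0],0]]}}

```text
clock: 18.8
position: [489.1, 75.9, 94.6]
tool_rot: [0.103, 1.505, -0.058]
force: [0.1, 0.6, -2.0]
gripper_width: 0.183
```

```bash
cat > tip.py <<'E'
from h import *
o=robot.get_obs();R=Ro.from_rotvec(o["tool_rot"]).as_matrix();cs,s=np.cos(np.radians(-5.74)),np.sin(np.radians(-5.74))
t=o["position"]+39*R[:,0]+R[:,1]
d=t[:2]-[559.86,140.77];print("t",o["clock"].round(2) if hasattr(o["clock"],"round") else o["clock"],"tip(sc)",(cs*d[0]+s*d[1]).round(1),(-s*d[0]+cs*d[1]).round(1),t[2].round(1),"F",np.round(o["force"],1),"M",np.round(o["moment"],2),"down",R[:,0].round(3),"az",np.degrees(np.arctan2(R[1,2],R[0,2])).round(2))
E
python3 tip.py
```

```text
t 18.8 tip(sc) -61.4 -69.3 55.7 F [ 0.1  0.6 -2. ] M [-0.14  0.23 -0.02] down [ 0.066  0.026 -0.997] az -5.99
```

{"api": "play_rows", "payload": {"plan": [[0,[2,0,0],0],[0,[2,0,0],0],[0,[1,0,0],0],[0,[1,0,0],0],[0,[1,0,0],0],[0,[0,0,0],0],[0,[0,0,0],0],[0,[0,0,0],0]]}}

```text
clock: 19.6
position: [490.8, 76.5, 88.3]
tool_rot: [0.104, 1.502, -0.056]
force: [-0.5, 0.2, -1.8]
gripper_width: 0.18
```

```bash
python3 tip.py
```

```text
t 19.6 tip(sc) -59.8 -68.5 49.4 F [-0.5  0.2 -1.8] M [-0.13  0.17  0.04] down [ 0.069  0.027 -0.997] az -5.97
```

{"api": "play_rows", "payload": {"plan": [[0,[1,0,0],0],[0,[1,0,0],0],[0,[1,0,0],0],[0,[0.5,0,0],0],[0,[0.5,0,0],0],[0,[0,0,0],0],[0,[0,0,0],0],[0,[0,0,0],0]]}}

```text
clock: 20.4
position: [491.0, 76.4, 88.0]
tool_rot: [0.108, 1.504, -0.054]
force: [-0.7, -0.8, 2.1]
gripper_width: 0.183
```

```bash
python3 tip.py
```

```text
t 20.4 tip(sc) -59.6 -68.4 49.1 F [-0.7 -0.8  2.1] M [-0.19  0.46 -0.03] down [ 0.067  0.031 -0.997] az -6.01
```

On the rail: estimated tip height 49–50 mm, vertical force up by 4 N. Drawing it along, first through the taper with a slight y correction.

{"api": "play_rows", "payload": {"plan": [[0,[0.3,-0.6,3],0],[0,[0.5,-0.6,3],0],[0,[0.5,0,3],0],[0,[0.7,0,4],0],[0,[0.7,0,4],0],[0,[0.7,0,4],0],[0,[0.7,0,4],0],[0,[0.7,0,4],0]]}}

```text
clock: 21.2
position: [509.3, 75.5, 87.8]
tool_rot: [0.114, 1.535, -0.044]
force: [-6.3, -0.4, 12.9]
gripper_width: 0.181
```

```bash
python3 tip.py
```

```text
t 21.2 tip(sc) -42.5 -67.1 48.9 F [-6.3 -0.4 12.9] M [-0.01  1.55  0.04] down [ 0.036  0.043 -0.998] az -5.81
```

{"api": "play_rows", "payload": {"plan": [[0,[0,-0.4,5],0],[0,[0,-0.4,5],0],[0,[0.2,-0.2,5],0],[0,[0.2,0,5],0],[0,[0.2,0,5],0],[0,[0.2,0,5],0],[0,[0.2,0,5],0],[0,[0.2,0,5],0]]}}

```text
clock: 22.0
position: [550.2, 71.3, 88.0]
tool_rot: [0.114, 1.54, -0.041]
force: [-2.8, 0.9, 5.5]
gripper_width: 0.177
```

```bash
python3 tip.py
```

```text
t 22.0 tip(sc) -1.6 -67.2 49.1 F [-2.8  0.9  5.5] M [ 0.    0.91 -0.03] down [ 0.031  0.045 -0.999] az -5.74
```

In the narrow slot, x ≈ 0, sliding with about 7 N of down force. Now slowing for the notch search.

{"api": "play_rows", "payload": {"plan": [[0,[0.5,0,2.5],0],[0,[0.5,0,2.5],0],[0,[0.5,0,2.5],0],[0,[0.5,0,2.5],0],[0,[0.5,0,2.5],0],[0,[0.5,0,2.5],0],[0,[0.5,0,2.5],0],[0,[0.5,0,2.5],0]]}}

```text
clock: 22.8
position: [571.4, 69.8, 87.9]
tool_rot: [0.118, 1.547, -0.038]
force: [-3.8, 1.5, 8.7]
gripper_width: 0.183
```

```bash
python3 tip.py
```

```text
t 22.8 tip(sc) 19.4 -66.4 49.0 F [-3.8  1.5  8.7] M [-0.06  1.18  0.02] down [ 0.025  0.05  -0.998] az -5.71
```

{"api": "play_rows", "payload": {"plan": [[0,[0.5,0,2.5],0],[0,[0.5,0,2.5],0],[0,[0.5,0,2.5],0],[0,[0.5,0,2.5],0],[0,[0.5,0,2.5],0],[0,[0.5,0,2.5],0],[0,[0.5,0,2.5],0],[0,[0.5,0,2.5],0]]}}

```text
clock: 23.6
position: [592.2, 68.0, 87.9]
tool_rot: [0.12, 1.553, -0.034]
force: [-3.1, 0.3, 6.4]
gripper_width: 0.186
```

```bash
python3 tip.py
```

```text
t 23.6 tip(sc) 39.9 -66.0 49.0 F [-3.1  0.3  6.4] M [-0.01  0.93  0.07] down [ 0.019  0.054 -0.998] az -5.67
```

{"api": "play_rows", "payload": {"plan": [[0,[0.7,0,2],0],[0,[0.7,0,2],0],[0,[0.7,0,2],0],[0,[0.7,0,2],0],[0,[0.7,0,2],0],[0,[0.7,0,2],0],[0,[0.7,0,2],0],[0,[0.7,0,2],0]]}}

```text
clock: 24.4
position: [600.6, 67.2, 81.1]
tool_rot: [0.121, 1.576, -0.032]
force: [-10.3, -0.1, 12.0]
gripper_width: 0.185
```

```bash
python3 tip.py
```

```text
t 24.4 tip(sc) 47.5 -65.9 42.2 F [-10.3  -0.1  12. ] M [-0.17  2.41  0.05] down [-0.004  0.057 -0.998] az -5.57
```

It dropped 6.8 mm near x ≈ 47 and is pressing on the notch wall. Easing back and pressing down lightly.

{"api": "play_rows", "payload": {"plan": [[0,[0.5,0,-1.5],0],[0,[0.7,0,-1],0],[0,[0.7,0,0],0],[0,[0.7,0,0],0],[0,[0.7,0,0],0],[0,[0,0,0],0],[0,[0,0,0],0],[0,[0,0,0],0]]}}

```text
clock: 25.2
position: [600.4, 67.2, 81.2]
tool_rot: [0.123, 1.571, -0.031]
force: [-2.8, -0.2, 3.8]
gripper_width: 0.187
```

```bash
python3 tip.py
```

```text
t 25.2 tip(sc) 47.4 -65.9 42.3 F [-2.8 -0.2  3.8] M [-0.18  0.83 -0.02] down [ 0.001  0.058 -0.998] az -5.6
```

{"api": "play_rows", "payload": {"plan": [[40,[0,0,0],0],[40,[0,0,0],0],[40,[0,0,0],0],[40,[0,0,0],0],[40,[-5,0,0],0],[40,[-20,0,0],0],[40,[-25,0,0],0],[40,[-25,0,0],0]]}}

```text
clock: 26.0
position: [600.7, 62.6, 155.1]
tool_rot: [0.12, 1.572, -0.034]
force: [0.3, -0.0, -0.6]
gripper_width: 0.399
```

```bash
python3 tip.py
python3 - <<'E'
from h import *
a=capture("scene");cv2.imwrite("pics/s3.png",cv2.resize(a[90:320,240:460,::-1],None,fx=2.5,fy=2.5,interpolation=cv2.INTER_CUBIC))
E
```

```text
t 26.0 tip(sc) 48.3 -70.6 116.2 F [ 0.3 -0.  -0.6] M [-0.12  0.04 -0.04] down [ 0.     0.055 -0.998] az -5.62
```

View pics/s3.png

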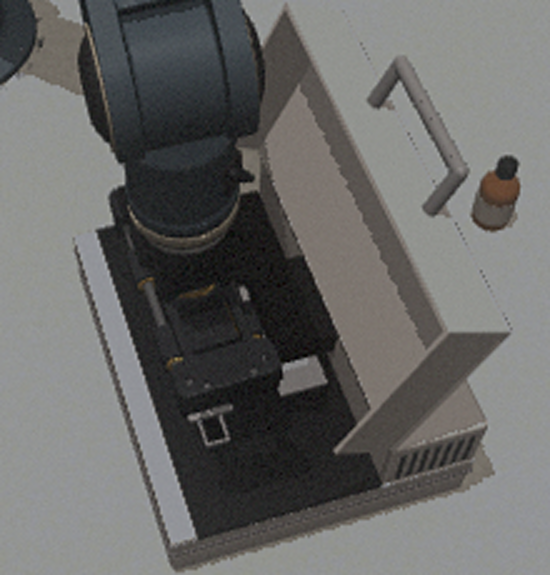

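The fingers are clear (force near zero) and the hood is still open; the hand hides the key. Backing up and away for a check.

{"api": "play_rows", "payload": {"plan": [[40,[-25,0,0],0],[40,[-25,0,0],0],[40,[0,-30,0],0],[40,[0,-30,0],0],[40,[0,-30,0],0],[40,[0,-30,0],0],[40,[0,0,0],0],[40,[0,0,0],0]]}}

```text
clock: 26.85
position: [594.4, -63.5, 210.0]
tool_rot: [0.121, 1.552, -0.029]
force: [0.2, -0.6, 0.2]
gripper_width: 0.401
```

```bash
python3 tip.py
python3 - <<'E'
from h import *
o=robot.get_obs();a=capture("wrist");b=capture("top")
im=np.zeros((480,800,3),np.uint8);im[:,:500]=cv2.resize(a[0:400,140:640],(500,400)).repeat(1,0)[:400].__class__ and np.vstack([a[0:400,140:640],np.zeros((80,500,3),np.uint8)]);
c=cv2.resize(b[215:345,270:370],(300,390),interpolation=cv2.INTER_CUBIC);im[:390,500:]=c
cv2.imwrite("pics/fin.png",im[...,::-1])
cs,s=np.cos(np.radians(-5.74)),np.sin(np.radians(-5.74))
def W(x,y,z):return[559.86+cs*x-s*y,140.77+s*x+cs*y,z]
for x0 in(47,):
  for z,hx,hy in((75,17,20),(120,8,20)):
    for x,y in((-hx,-hy),(-hx,hy),(hx,hy),(hx,-hy)):print(z,(x,y),"wrist crop",(proj("wrist",W(x0+x,-70+y,z),o)-[140,0]).round(0),"top crop",((proj("top",W(x0+x,-70+y,z))-[270,215])*3+[500,0]).round(0))
E
```

```text
t 26.85 tip(sc) 55.4 -196.5 171.2 F [ 0.2 -0.6  0.2] M [-0.13  0.15  0.  ] down [ 0.02   0.058 -0.998] az -5.52
75 (-17, -20) wrist crop [139.  78.] top crop [686. 158.]
75 (-17, 20) wrist crop [138.  13.] top crop [631. 154.]
75 (17, 20) wrist crop [191.  13.] top crop [634. 108.]
75 (17, -20) wrist crop [190.  79.] top crop [689. 111.]
120 (-8, -20) wrist crop [149.  65.] top crop [688. 133.]
120 (-8, 20) wrist crop [148. -14.] top crop [630. 129.]
120 (8, 20) wrist crop [178. -14.] top crop [632. 107.]
120 (8, -20) wrist crop [177.  65.] top crop [689. 111.]
```

View pics/fin.png

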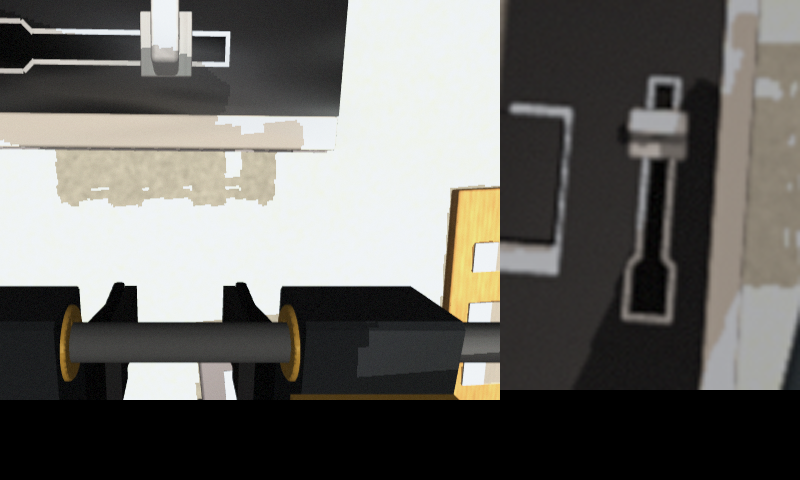

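The key stands upright in the slot. Its flange spans columns 141–191 with its front edge at row 76, against 139–191 and row 78 predicted for seated at x = 47. The grip matches within 2–3 px. Handing in.

```bash
python3 -c "
from bench import robot
print(robot.finish_job())"
```

```text
the job is handed in; nothing more can be done
None
```

The stage should now be locked, and I handed the job in at about 27 s of the 72 s allowed; the hand-in gives no verdict.

**What I did:**
- **Hood:** I swung it open by its bar, released it at about 1.9 rad, and it fell back onto its stop.
- **Key in the mouth:** I took the key from the stand and lowered it into the slot's mouth until the rail pushed back with about 4 N.
- **Notch:** I drew it along at 10 to 15 N or less. It dropped about 7 mm at scanner x ≈ 47 mm. I eased it off the notch wall, let go and backed away.

**Last checks:**
- **Key:** In the last pictures the flange and grip are within 2–3 pixels of where a seated, upright key should appear (tilt roughly 0.02 rad).
- **Robot and hood:** The tool was touching nothing. The hood was still open in the picture taken just after I let go of the key.
- **Bystanders:** My path stayed clear of the slide box, oil bottle and canister. I did not measure their positions again at the end.

**What didn't fully agree:**
- **Hand tilt:** The tool had picked up about 4° of tilt that I couldn't command away, so the tip positions I worked out while drawing the key were 2–4 mm uncertain in y.
- **Seating depth:** The measured drop was 6.8 mm against 7.5 mm for fully seated. That is within the 2 mm allowed, but the pictures can't resolve the last millimetre.

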